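# Mount a cutter wheel on its arbor and show it to the inspection camera

## Robot

A 6-joint arm with a two-finger parallel gripper is mounted at the origin on a cart in front of the work surface, level with it; the furniture and walls round the work are solid. World frame = base frame: x ahead of the robot, y to its left, z up, the work surface at z = 0. Lengths are in mm, angles in rad, forces in N, time in s.
With the tool pointing down it reaches from about 275 to 1000 mm from the base axis. Payload 8.4 kg.
Tool frame: the origin (TCP) lies on the centre line of the jaws, within the pads' length; the fingertips stand 25 mm ahead of it and the grasp point (between the pads) lies 6 mm ahead of it; z points along the fingers, y is the line along which they close (so a half turn about z gives the same grasp; the last joint's range is limited). The gripper opens to 85 mm and grips with 20 to 120 N. Pads are 22 mm wide; open, the fingers measure 114 mm over their backs; the gripper's body (76 mm by 85 mm) begins 54 mm behind the grasp point. The pads swing forward as they close: fully open they stand 13 mm farther back than shut.
Start: joints at [1.153, 0.353, 1.633, -0, 1.155, -0.002], TCP at [252.45, 571.749, 256.281] pointing down, gripper open.
Joint ranges: [-2.63, 2.63], [-0.92, 2.1], [0.06, 2.66], [-1.3, 4.44], [0, 2.69], [-3.02, 3.02]. Speed limits (rad/s): [2.22, 2.22, 2.79, 3.14, 3.14, 3.14].

## Interface

Orientations are given as [roll, pitch, yaw] about the fixed x, y, z axes, in that order (R = Rz(yaw) Ry(pitch) Rx(roll)).
In Python, from rig import r gives the robot as it stands.
- The arm moves only by the shell command python3 -m jog 'ROWS' [FORCE]. ROWS is JSON, a list of rows, each a list of 3 entries, a list of its own where there are three numbers: the turn, a rotation vector about the tool's x, y, z in rad, then the shift along the tool's x, y, z in m, then the opening, from -1 (shut) to 1 (fully open). In form: [[[rx, ry, rz], [x, y, z], gripper], ...]. A call has 1 to 12 rows; each row shifts and turns the commanded pose from where the row before left it, along the tool's axes as they then stand; what a row does not reach is not made up. A row lasts 1/10 s, in which the tool goes at most 50 mm and 8.59 degrees, less where a joint would pass 70% of its speed; a pose out of reach is approached as far as the arm can. A call with a gripper value outside its range is refused whole. The fingers move at their own pace and stop on an object; FORCE is the grip in N (left out, the last holds). Time passes only in rows, so rows that do not move let the fingers close. It gives the time, the measured TCP pose, the force, the opening and the grip force at its end, in the units of the state.
- r.sense(): the state, without advancing time (a new reading comes with each control period).
- r.grab_frame(name): name is "scene" or "top"; returns the picture (400x640x3 uint8, red, green, blue); there is no depth.
- r.camera_params(name): a dict with "fx", "fy", "cx", "cy" (pixels), "rvec" (rotation vector, rad) and "tvec" (3), from world to camera coordinates, as OpenCV has them. Camera axes: x right, y down, z forward; pixel columns grow to the right and rows downward; lengths in mm; the calibration is good to about 2 mm. A picture is of the moment at which its call begins. camera_params takes no time and is no camera call.
- r.sign_off(): hands the job in; it is judged then, once.
The state is a dict: "clock": time; "qpos": joint angles; "qvel": joint speeds; "joint_efforts": joint torques, N m; "eef_pos": TCP position; "tcp_rot": TCP orientation; "contact_force": force on the tool from outside, world axes, zero at the start; "wrist_torque": the same for the moment, N m; "opening": opening from 0.0 (shut) to 1.0 (fully open); "grasp_force": force on a finger pad.
Only numpy, scipy, OpenCV 4.12 (cv2) and the standard library are available. Lean on these libraries where they do the work, as an engineer would, in place of code of your own. Each camera call takes 0.05 s, during which the arm holds its last target. There are 200 camera calls.

## Task

Put the larger of the two cutter wheels, hub up, on the arbor that stands in the grey block: lower it in the fingers right down onto the shoulder instead of letting it drop, and let go. Then take the arbor by its square head, draw it out of the block with the wheel on it and hold it up to the inspection camera, so that a colleague can check the teeth and the seat before the nut goes on: the middle of the wheel on the lens axis, 11 cm in front of the glass, and the arbor leaned back square to the line of sight and upright in the picture, so that the wheel is seen edge-on. Finish with the arbor held still there in the gripper; do not touch the camera, and leave the small wheel and the nut where they lie.

Things in the scene. Friction and masses are not known exactly. Their poses are not given: they have to be found in the camera images.
- wheel: The larger cutter wheel, plain steel, 0.1 to 0.2 kg: a toothed disc 62 mm across and 6 mm thick with a round hub 32 mm across that rises 16 mm above the disc (22 mm in all), and a through bore of 16.5 mm. It lies flat, hub up. Origin: centre of its underside; z along its axis, out of the hub. (A tall solid locker stands left of the worktop, from 0.50 m ahead and 0.33 m left of the robot.)
- wheel_mid (a point): Middle of the larger wheel: on its axis, in the mid-plane of the toothed disc, 3 mm above its underside.
- wheel_small: The smaller cutter wheel, not wanted: disc 44 mm across and 5 mm thick, hub 26 mm across, 17 mm high in all, bore 16.5 mm. It lies loose on the worktop, hub up. Origin: centre of its underside.
- arbor: Steel arbor, 0.15-0.3 kg, loose in the socket. Origin: on its axis in the shoulder's top face, the wheel's seat (54 mm above the worktop at first); z up. Above: spigot 14 mm across to z 19 mm, taper to 22, head 9 x 9 mm square (flats face x and y) to 45, blunt cone to 50; all of the head is above a seated wheel. Below: shoulder 36 mm across, 8 thick, on the block; shank 19.6 mm across, 38 long.
- arbor_head (a point): Grip point in the middle of the square head: on the arbor's axis, 35 mm above the origin.
- block: Grey tightening block, fixed, 66 x 66 mm, 46 mm high, with two low bolted feet (108 mm over them, along x). Origin: centre of its underside, on the axis of the round upright socket (42 mm deep, 21.6 mm across) in which the arbor stands. The arbor lifts straight out; the wheel stays on it by its weight alone.
- camera: Inspection camera stand, fixed: steel base plate 150 x 120 x 14 mm with a post 334 mm high at the rear, an arm and the camera head that looks towards the robot side and 25 degrees down. Origin: on the worktop straight below the lens glass, 130 mm in front of the base plate's centre; x points backwards, away from what the camera looks at, z up.
- lens (a point): Centre of the lens glass (235 mm above the worktop), with the camera head's axes: its -x is the line of sight (25 degrees below level), z is up in the picture (leaned 25 degrees from vertical towards what the camera looks at), y is level. A ring light 68 mm across round the lens reaches 7 mm ahead of the glass.
- focus (a point): Point in the air on the line of sight, 110 mm in front of the lens glass, 189 mm above the worktop, with the same axes as the lens. The middle of the wheel belongs here, the arbor's axis along this point's z, head upwards.
- nut: Dark hexagon nut, 25 mm across corners, 10 mm high, lying loose on the worktop; not to be moved. Origin: centre of its underside.
Things that resemble listed ones, but are neither listed nor needed, are in the scene too. Leave any orange or red look-alike of the wheel alone. Leave any blue look-alike of the arbor alone.

How it is judged (in metres and radians):
On the way, in this order (a step that is already met when the one before it is completed fails the run):
1. the larger wheel, still held by the fingers, has been lowered to within 8 mm of its seat on the arbor that stands in the block (horizontal distance between wheel and arbor below 0.004 m and z of wheel in the frame of arbor between -0.002 and 0.008 m and contact force between wheel and the fingers above 0.3 N and horizontal distance between arbor and block below 0.006 m and height (world z) of arbor below 0.06 m), for 0.04 s.
2. the wheel lies on the shoulder of the arbor in the block, let go (horizontal distance between wheel and arbor below 0.004 m and z of wheel in the frame of arbor between -0.002 and 0.003 m and angle between the z axis of wheel and the z axis of arbor, either way round below 0.08 rad and horizontal distance between arbor and block below 0.006 m and height (world z) of arbor below 0.06 m and contact force between wheel and the fingers below 0.1 N), for 0.2 s.
3. the arbor is held by the fingers clear above the block, the wheel on its shoulder (z of wheel in the frame of arbor between -0.002 and 0.003 m and x of wheel in the frame of arbor between -0.004 and 0.004 m and y of wheel in the frame of arbor between -0.004 and 0.004 m and angle between the z axis of wheel and the z axis of arbor, either way round below 0.08 rad and height (world z) of arbor above 0.12 m and contact force between arbor and the fingers above 1 N and contact force between arbor and block below 0.05 N), for 0.2 s.
At the end, for the whole second after the job is handed in: Arbor held still by the fingers, clear of the block, wheel on its shoulder (4 mm sideways, 3 mm axially). Wheel middle within 15 mm of the focus point along the line of sight and 12 mm across it; arbor within 0.14 rad of the picture's upright, head up. Small wheel and nut moved under 20 mm (all of step 3 and x of wheel_mid in the frame of focus between -0.015 and 0.015 m and y of wheel_mid in the frame of focus between -0.012 and 0.012 m and z of wheel_mid in the frame of focus between -0.012 and 0.012 m and angle between the z axis of arbor and the z axis of focus, either way round below 0.14 rad and angle between arbor's own z axis and vertical below 0.8 rad and linear speed of arbor below 0.02 m/s and angular speed of arbor below 0.2 rad/s and distance of each of wheel_small, nut from where it was at the start of the episode below 0.02 m); the arm keeps its last pose, push and grip.
It fails at once if the camera or its stand is touched (contact force between any of the fingers, the arm, wheel, arbor and camera above 1 N).
It fails at once if the small wheel or the nut is pushed away by more than 20 mm (distance of any of wheel_small, nut from where it was at the start of the episode above 0.02 m).
It also fails if it takes over 58 s, if anything falls off the work surface, if the arm or the gripper's body presses on something with over 40 N, if the wrist force passes 120 N, or if a joint passes its speed limit or range.

## Working session

There is one attempt and no reset: what is moved stays moved. The work goes in short steps, Python scripts to look and compute and a shell command to move; the robot and the scene stay as the last step left them, time stands still between calls to the robot, and variables do not carry over. Pictures are saved under pics/ and viewed, at most 10 in all, crops included, and the job is handed in when it is done.

```bash
ls; mkdir -p pics
python3 - <<'E'
from rig import r
import cv2
for n in("scene","top"):
    im=r.grab_frame(n); cv2.imwrite(f"pics/{n}0.png",im[:,:,::-1]); print(n,r.camera_params(n))
s=r.sense(); print(s)
E
```

```text
pics
scene {'fx': 394.2479954040018, 'fy': 394.2479954040018, 'cx': 318.78514945982425, 'cy': 199.05530111351285, 'rvec': array([ 2.23793253, -0.62164804,  0.30040738]), 'tvec': array([-506.16070647,  289.66523255,  737.75763593])}
top {'fx': 403.73604657649275, 'fy': 403.73604657649275, 'cx': 321.2946114527848, 'cy': 196.70280325780473, 'rvec': array([ 2.21087937, -2.18984114,  0.09732339]), 'tvec': array([-19.33287576, 580.70076124, 986.36361306])}
{'clock': 0.1, 'qpos': array([ 1.15262660e+00,  3.53580475e-01,  1.63409583e+00, -2.89231257e-05,
        1.15521628e+00, -2.40582323e-03]), 'qvel': array([-0.0005654 , -0.00353835, -0.00285501,  0.00241514, -0.00064762,
        0.002182  ]), 'joint_efforts': array([ 6.27820318e-04, -6.06360841e+01, -3.42822182e+01,  9.67462483e-05,
        3.91204157e-03,  1.03686310e-05]), 'eef_pos': array([252.2701306 , 571.36438518, 255.6203178 ]), 'tcp_rot': array([-3.14029265e+00,  2.33185579e-05,  2.72584046e+00]), 'contact_force': array([-0.55451619,  0.10091164,  0.69358641]), 'wrist_torque': array([ 0.01786254, -0.00470569, -0.04238625]), 'grasp_force': 0.0, 'opening': 1.0030984794999283}
```

View pics/scene0.png

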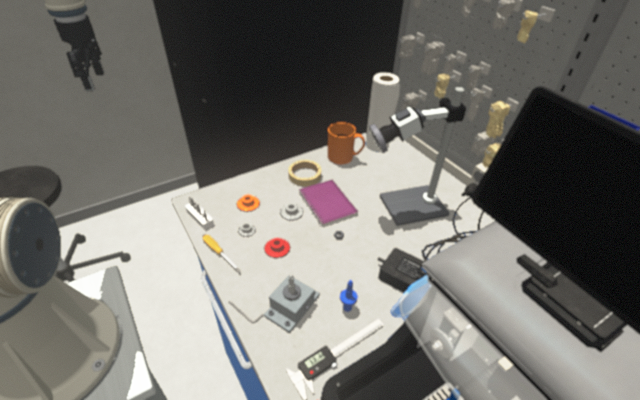

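View pics/top0.png

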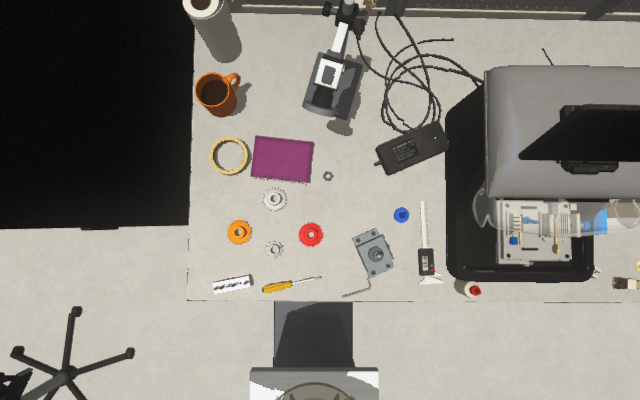

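The scene view shows the large wheel at (291,211), the small wheel at (246,229), the arbor in its block at (292,290), the nut at (339,235) and the camera head at (395,128). In the top view they are at (275,199), (275,249), (376,254), (328,176) and roughly (340,100). The orange and red wheels and the blue arbor are the look-alikes. Next I'll zoom in for precise pixels.

```bash
cat > h.py <<'E'
import numpy as np, cv2
from rig import r
from scipy.spatial.transform import Rotation as R
def cam(n):
    p=r.camera_params(n); K=np.array([[p['fx'],0,p['cx']],[0,p['fy'],p['cy']],[0,0,1]])
    return K,R.from_rotvec(p['rvec']).as_matrix(),np.array(p['tvec'])
def ray(n,uv):
    K,M,t=cam(n); d=M.T@np.linalg.inv(K)@[*uv,1]; return -M.T@t,d/np.linalg.norm(d)
def plane(n,uv,z):
    o,d=ray(n,uv); return o+d*(z-o[2])/d[2]
def two(a,b):
    (o1,d1),(o2,d2)=ray("scene",a),ray("top",b)
    s=np.linalg.lstsq(np.c_[d1,-d2],o2-o1,rcond=None)[0]; p,q=o1+s[0]*d1,o2+s[1]*d2
    return (p+q)/2,np.linalg.norm(p-q)
def proj(n,P):
    K,M,t=cam(n); return cv2.projectPoints(np.float64(P).reshape(-1,1,3),cv2.Rodrigues(M)[0],t,K,None)[0][:,0]
E
python3 - <<'E'
from h import *
t=cv2.imread("pics/top0.png");s=cv2.imread("pics/scene0.png")
def c(i,x,y,w,h,k):return cv2.resize(i[y:y+h,x:x+w],None,fx=k,fy=k,interpolation=cv2.INTER_CUBIC)
a=np.hstack([c(t,250,180,50,75,4)[:300],c(t,350,225,55,75,4),c(t,295,5,95,75,4)[:,:380]])
b=np.hstack([c(s,230,190,90,75,4)[:, :360],c(s,262,265,60,75,4)[:,:240],c(s,365,95,50,75,4)])
w=max(a.shape[1],b.shape[1]);p=lambda i:cv2.copyMakeBorder(i,0,0,0,w-i.shape[1],cv2.BORDER_CONSTANT)
m=np.vstack([p(a),p(b)]);print(m.shape);cv2.imwrite("pics/m.png",m)
for n in("top","scene"):print(n,ray(n,(320,200)))
for n,uv,z in(("top",(275,199),22),("scene",(291,211),22),("top",(376,254),100),("scene",(291,280),100)):print(plane(n,uv,z))
E
```

```text
(600, 800, 3)
top (array([ 516.26315066,   10.24817677, 1021.6984122 ]), array([ 0.05608106, -0.02078148, -0.99820992]))
scene (array([ 235.67491271, -560.03415027,  717.78131986]), array([ 0.40014452,  0.62441894, -0.67080948]))
[573.7756025  100.81082303  22.        ]
[565.06066643  89.4465281   22.        ]
[ 446.29686445 -137.47629423  100.        ]
[ 437.44960872 -150.3635226   100.        ]
```

View pics/m.png

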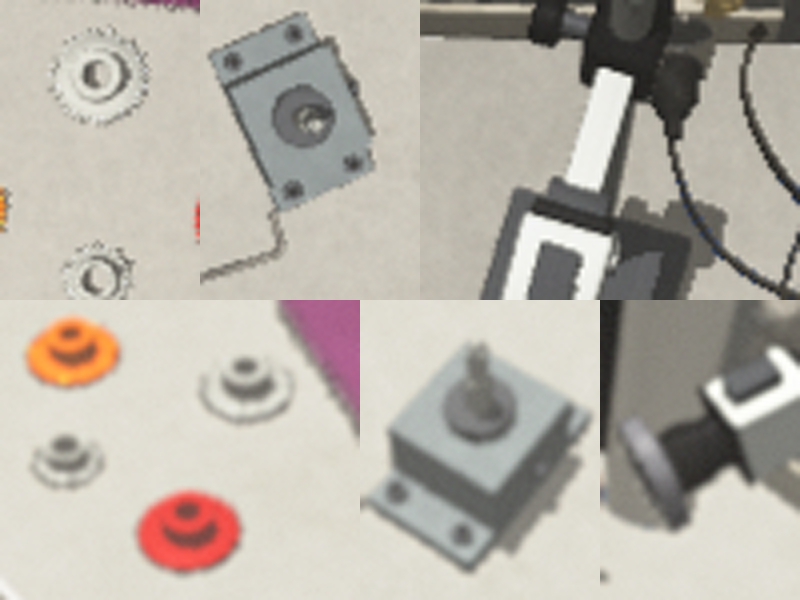

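The zoom gives the wheel bore at top (275.0,198.0) and scene (290.9,206.2), and the shoulder at top (375.2,253.7) and scene (291.7,293). The head tip is at scene (291.6,276). Next I'll check these numbers and look closer at the camera stand.

Run:
```python
from h import *
t=cv2.imread("pics/top0.png");s=cv2.imread("pics/scene0.png")
def c(i,x,y,w,h,k):return cv2.resize(i[y:y+h,x:x+w],None,fx=k,fy=k,interpolation=cv2.INTER_CUBIC)
cv2.imwrite("pics/cam.png",cv2.convertScaleAbs(np.hstack([c(s,360,85,120,150,4),c(t,295,0,80,150,4)]),alpha=1.6,beta=10))
# auto masks: steel/bright shapes
g=cv2.cvtColor(t,cv2.COLOR_BGR2GRAY)
print("wheel bore z22",plane("top",(275.0,198.0),22),plane("scene",(290.9,206.2),22),two((290.9,206.2),(275,198)))
print("shoulder z54",plane("top",(375.2,253.7),54),plane("scene",(291.7,293),54),two((291.7,293),(375.2,253.7)))
print("tip z104",plane("scene",(291.6,276.),104),proj("top",[plane("scene",(291.6,276.),104)]))
for n,uv in(("top",(274.5,249)),("scene",(246,226.5))):print("small z17",plane(n,uv,17))
for n,uv in(("top",(328,176)),("scene",(339,235))):print("nut z10",plane(n,uv,10))
# disc outline of wheels via edges in top
for (x,y) in((275,199),(376,254)):
    print([g[y,x+k] for k in range(-16,17)]); print([g[y+k,x] for k in range(-16,17)])
```

```text
wheel bore z22 [576.25398398 100.85073047  22.        ] [573.3885979  105.32243412  22.        ] (array([574.04007382, 101.58775184,  24.88944728]), np.float64(4.543342060156428))
shoulder z54 [ 443.50340946 -142.931034     54.        ] [ 438.65693593 -148.21229892   54.        ] (array([ 441.99467761, -143.73903423,   46.07215471]), np.float64(2.032396797255879))
tip z104 [ 441.56503831 -145.42742813  104.        ] [[379.77977084 256.26507105]]
small z17 [450.51411017 100.50482144  17.        ]
small z17 [446.06448711 101.63981647  17.        ]
nut z10 [633.90285884 -30.4419954   10.        ]
nut z10 [631.13855629 -33.00428642  10.        ]
[np.uint8(201), np.uint8(202), np.uint8(202), np.uint8(205), np.uint8(197), np.uint8(217), np.uint8(221), np.uint8(221), np.uint8(210), np.uint8(213), np.uint8(215), np.uint8(165), np.uint8(85), np.uint8(103), np.uint8(132), np.uint8(204), np.uint8(204), np.uint8(200), np.uint8(197), np.uint8(228), np.uint8(215), np.uint8(137), np.uint8(106), np.uint8(136), np.uint8(201), np.uint8(192), np.uint8(165), np.uint8(166), np.uint8(179), np.uint8(200), 
[... 819 characters left out ...]
), np.uint8(88), np.uint8(75), np.uint8(76), np.uint8(94), np.uint8(103), np.uint8(159), np.uint8(159), np.uint8(162), np.uint8(162), np.uint8(161), np.uint8(153), np.uint8(123), np.uint8(110), np.uint8(145)]
[np.uint8(111), np.uint8(153), np.uint8(158), np.uint8(156), np.uint8(156), np.uint8(155), np.uint8(155), np.uint8(156), np.uint8(103), np.uint8(98), np.uint8(107), np.uint8(111), np.uint8(111), np.uint8(91), np.uint8(128), np.uint8(129), np.uint8(90), np.uint8(90), np.uint8(117), np.uint8(140), np.uint8(118), np.uint8(111), np.uint8(109), np.uint8(104), np.uint8(147), np.uint8(155), np.uint8(154), np.uint8(156), np.uint8(157), np.uint8(157), np.uint8(157), np.uint8(158), np.uint8(158)]
```

View pics/cam.png

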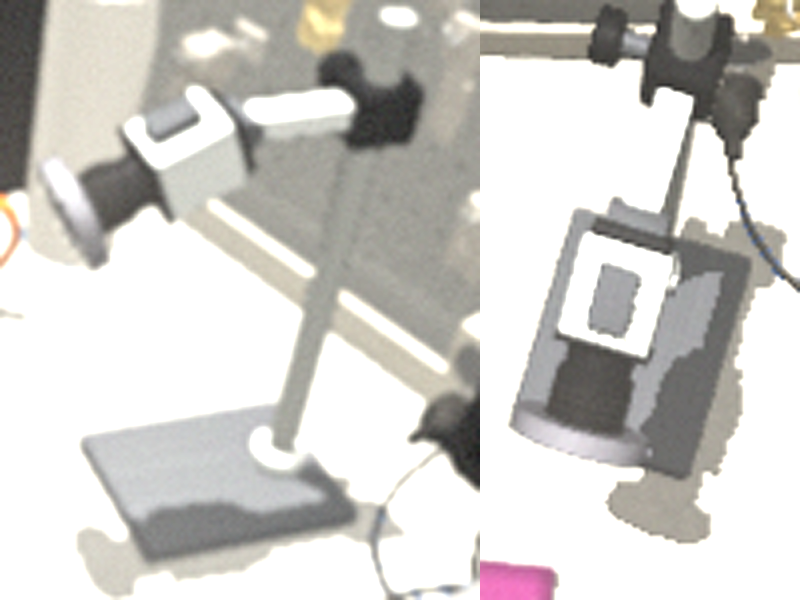

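The plate's top-view corners are about (320.5,52.5), (362.5,65) and (347.5,119), and the ring light's middle is near top (320.5,108.5) and scene (378,137.7). In the scene view the plate corners are (381,194), (397,224), (448.5,214) and (430,186).

Run:
```python
from h import *
P=[plane("top",q,14)[:2] for q in((320.5,52.5),(362.5,65),(347.5,119))]
S=[plane("scene",q,z)[:2] for q,z in(((381,194),14),((397.2,222),14),((448.5,212.5),14))]
for Q in(P,S):
    print(np.round(Q,1),[np.linalg.norm(Q[i]-Q[i+1]) for i in(0,1)])
# centre = midpoint of diagonal corners; x axis
c1=(P[0]+P[2])/2; ax=P[1]-P[2]; a1=np.arctan2(*ax[::-1]); 
print("top centre",c1,"yaw",a1,"lens",c1-130*np.array([np.cos(a1),np.sin(a1)]))
c2=(S[0]+S[2])/2; ax=S[2]-S[1]; print(c2,np.arctan2(*ax[::-1])); a2=np.arctan2(*ax[::-1]); print(c2-130*np.array([np.cos(a2),np.sin(a2)]))
print("ring",two((378,137.7),(320.5,108.5)),plane("top",(320.5,108.5),232),plane("scene",(378,137.7),232))
```

```text
[[ 951.1   -8.6]
 [ 920.4 -116.5]
 [ 779.4  -78.7]] [np.float64(112.20265069656992), np.float64(145.94063195021798)]
[[ 811.3   31.9]
 [ 780.   -73.6]
 [ 917.7 -114.6]] [np.float64(110.05111950636812), np.float64(143.64735734332783)]
top centre [865.25856189 -43.64105818] yaw -0.26236009959233986 lens [739.70709018  -9.92417883]
[864.49289506 -41.35138551] -0.2893102973838713
[739.89558201  -4.26352251]
ring (array([740.03832958,  -4.92106695, 238.95277064]), np.float64(1.8422111448018528)) [742.84742875  -5.55034389 232.        ] [746.36154765   3.36759636 232.        ]
```

```bash
python3 -m jog '[[[0,0,-0.1385],[0,0,0],1],[[0,0,-0.1385],[0,0,0],1],[[0,0,-0.1385],[0,0,0],1],[[0,0,0],[0,-0.04,0],1],[[0,0,0],[0,-0.04,0],1],[[0,0,0],[0,-0.04,0],1],[[0,0,0],[0,-0.04,0],1],[[0,0,0],[0,-0.04,0],1],[[0,0,0],[0,-0.04,0],1],[[0,0,0],[0,-0.04,0],1],[[0,0,0],[0,-0.04,0],1],[[0,0,0],[0,0,0],1]]' 30
python3 -m jog '[[[0,0,0],[-0.04,-0.02,0.015],1],[[0,0,0],[-0.04,-0.02,0.015],1],[[0,0,0],[-0.04,-0.02,0.015],1],[[0,0,0],[-0.04,-0.02,0.015],1],[[0,0,0],[-0.04,-0.02,0.015],1],[[0,0,0],[-0.04,-0.02,0.015],1],[[0,0,0],[-0.04,-0.02,0.015],1],[[0,0,0],[-0.04,-0.01,0.015],1],[[0,0,0],[0,0,0],1],[[0,0,0],[0,0,0],1]]'
```

```text
clock: 1.3
eef_pos: [251.2, 247.8, 255.7]
tcp_rot: [-3.139, -0.001, 3.139]
contact_force: [-0.2, 0.4, 0.3]
opening: 1.005
grasp_force: 0.0
clock: 2.3
eef_pos: [572.3, 101.5, 135.0]
tcp_rot: [-3.141, -0.002, 3.14]
contact_force: [0.4, -0.1, 0.7]
opening: 1.002
grasp_force: 0.0
```

```bash
python3 -m jog '[[[0,0,0],[-0.002,0.001,0.03],1],[[0,0,0],[0,0,0.03],1],[[0,0,0],[0,0,0.025],1],[[0,0,0],[0,0,0.01],1],[[0,0,0],[0,0,0.007],1],[[0,0,0],[0,0,0],1],[[0,0,0],[0,0,0],1]]' 30
python3 - <<'E'
from h import *
t,s=[r.grab_frame(n)[:,:,::-1] for n in("top","scene")]
def c(i,x,y,w,h,k):return cv2.resize(i[y:y+h,x:x+w],None,fx=k,fy=k,interpolation=cv2.INTER_CUBIC)
cv2.imwrite("pics/g1.png",np.hstack([c(t,235,150,80,100,5),c(s,250,150,80,100,5)]))
E
```

```text
clock: 3.0
eef_pos: [574.9, 103.0, 35.4]
tcp_rot: [3.141, 0.001, 3.142]
contact_force: [0.0, 0.2, 0.7]
opening: 0.998
grasp_force: 0.0
```

View pics/g1.png

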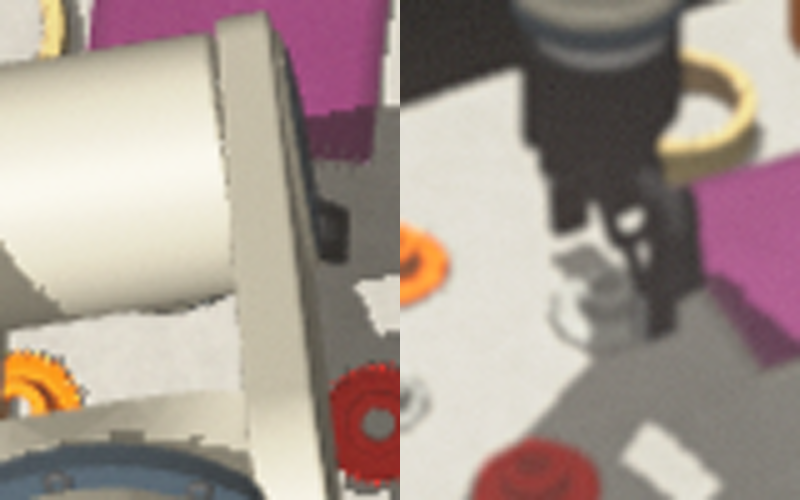

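The fingers straddle the wheel (scene crop: hub near (600,270), right finger near (670,280)). Closing now.

```bash
python3 -m jog '[[[0,0,0],[0,0,0],-1],[[0,0,0],[0,0,0],-1],[[0,0,0],[0,0,0],-1],[[0,0,0],[0,0,0],-1],[[0,0,0],[0,0,0],-1],[[0,0,0],[0,0,0],-1],[[0,0,0],[0,0,0],-1],[[0,0,0],[0,0,0],-1],[[0,0,0],[0,0,0],-1],[[0,0,0],[0,0,0],-1]]' 40
```

```text
clock: 4.1
eef_pos: [574.4, 102.7, 34.7]
tcp_rot: [3.142, 0.0, 3.141]
contact_force: [-1.0, -0.2, 5.8]
opening: 0.351
grasp_force: 39.6
```

```bash
python3 -m jog '[[[0,0,0],[0,0,0],0.2],[[0,0,0],[0,0,-0.002],0.2],[[0,0,0],[0,0,0],0.2],[[0,0,0],[0,0,0],0.2]]' 40
python3 -m jog '[[[0,0,0.1428],[0,0,0],0.2],[[0,0,0.1428],[0,0,0],0.2],[[0,0,0.1428],[0,0,0],0.2],[[0,0,0.1428],[0,0,0],0.2],[[0,0,0.1428],[0,0,0],0.2],[[0,0,0.1428],[0,0,0],0.2],[[0,0,0.1428],[0,0,0],0.2],[[0,0,0.1428],[0,0,0],0.2],[[0,0,0.1428],[0,0,0],0.2],[[0,0,0.1428],[0,0,0],0.2],[[0,0,0.1428],[0,0,0],0.2],[[0,0,0],[0,0,0],0.2]]'
python3 -m jog '[[[0,0,0],[0,0,0],0.2],[[0,0,0],[0,0,0],-1],[[0,0,0],[0,0,0],-1],[[0,0,0],[0,0,0],-1],[[0,0,0],[0,0,0],-1],[[0,0,0],[0,0,0],-1],[[0,0,0],[0,0,0],-1],[[0,0,0],[0,0,0],-1]]'
```

```text
clock: 4.5
eef_pos: [574.3, 102.7, 36.3]
tcp_rot: [-3.142, 0.0, 3.141]
contact_force: [-0.7, -0.1, 0.2]
opening: 0.596
grasp_force: 0.0
clock: 5.7
eef_pos: [574.3, 102.6, 36.2]
tcp_rot: [-3.141, 0.0, 1.568]
contact_force: [-0.1, -0.4, -0.3]
opening: 0.601
grasp_force: 0.0
clock: 6.5
eef_pos: [574.3, 102.7, 36.5]
tcp_rot: [3.142, 0.0, 1.571]
contact_force: [0.1, -0.9, 5.5]
opening: 0.348
grasp_force: 39.9
```

Run:
```python
from h import *
t=cv2.imread("pics/top0.png");s=cv2.imread("pics/scene0.png")
def c(i,x,y,w,h,k):return cv2.resize(i[y:y+h,x:x+w],None,fx=k,fy=k,interpolation=cv2.INTER_CUBIC)
cv2.imwrite("pics/arb.png",cv2.convertScaleAbs(np.hstack([c(t,358,234,40,40,10),c(s,272,262,40,40,10)]),alpha=1.2))
g=cv2.cvtColor(t,cv2.COLOR_BGR2GRAY)[234:274,358:398]
m=cv2.resize(((cv2.resize(g,None,fx=8,fy=8,interpolation=cv2.INTER_CUBIC)<132)*255).astype(np.uint8),None,fx=1,fy=1)
for k in sorted(cv2.findContours(m,0,1)[0],key=cv2.contourArea)[-4:]:
    e=cv2.minEnclosingCircle(k);print(cv2.contourArea(k)/64,(np.array(e[0])+.5)/8-.5+[358,234],e[1]/8, cv2.fitEllipse(k)[1])
```

```text
17.53125 [387.78756523 265.37237549] 2.69246244430542 (35.849239349365234, 41.04021453857422)
35.15625 [362.5    260.3125] 12.285833358764648 (14.440289497375488, 250.75970458984375)
93.703125 [375.3125 251.125 ] 18.968017578125 (170.0760040283203, 207.6285400390625)
197.5625 [375.26912498 253.63683891] 8.29186725616455 (124.7273178100586, 129.60693359375)
```

View pics/arb.png

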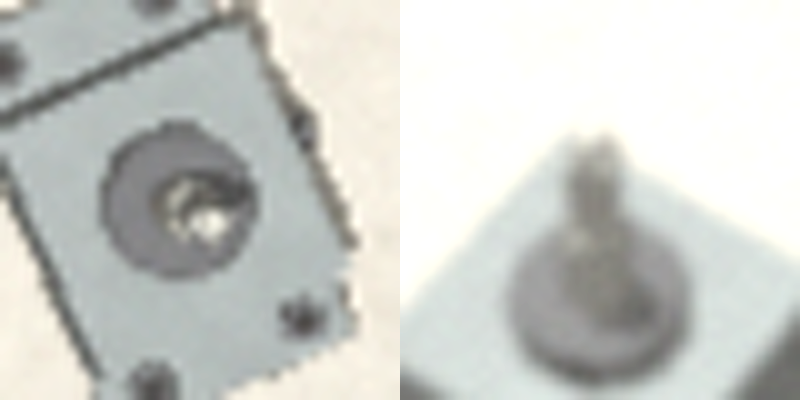

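Run:
```python
from h import *
b={"top":np.array([574.3,102.7,22])-plane("top",(275,198),22),"scene":np.array([574.3,102.7,22])-plane("scene",(290.9,206.2),22)}
for l,n,uv,z in(("sh","top",(375.3,253.6),50),("sh","scene",(291.65,291),54),("tip","top",(378.1,255.8),104),("tip","scene",(291.2,275.6),104)):
    p=plane(n,uv,z);print(l,n,np.round(p,1),np.round(p+b[n],1))
print(two((291.65,291),(375.3,253.6)),two((291.2,275.6),(378.1,255.8)))
```

```text
sh top [ 443.4 -143.8   50. ] [ 441.5 -142.    50. ]
sh scene [ 440.8 -144.    54. ] [ 441.7 -146.6   54. ]
tip top [ 442.6 -141.6  104. ] [ 440.6 -139.8  104. ]
tip scene [ 441.4 -144.2  104. ] [ 442.3 -146.8  104. ]
(array([ 442.55917179, -143.04669103,   51.66866273]), np.float64(2.24547259624765)) (array([ 442.36157738, -142.12664941,  100.93814995]), np.float64(0.050170340651841415))
```

```bash
python3 -m jog '[[[0,0,0],[0,0,-0.01],-1],[[0,0,0],[0,0,-0.03],-1],[[0,0,0],[0,0,-0.04],-1],[[0,0,0],[0,0,-0.035],-1],[[0,0,0],[0,0,-0.02],-1],[[0,0,0],[0,0,0],-1]]' 60
python3 -m jog '[[[0,0,0],[-0.03,-0.0166,0],-1],[[0,0,0],[-0.03,-0.0166,0],-1],[[0,0,0],[-0.03,-0.0166,0],-1],[[0,0,0],[-0.03,-0.0166,0],-1],[[0,0,0],[-0.03,-0.0166,0],-1],[[0,0,0],[-0.03,-0.0166,0],-1],[[0,0,0],[-0.03,-0.0166,0],-1],[[0,0,0],[-0.026,-0.0124,0],-1],[[0,0,0],[-0.01,-0.004,0],-1],[[0,0,0],[0,0,0],-1],[[0,0,0],[0,0,0],-1]]'
python3 - <<'E'
from h import *
t,s=[r.grab_frame(n)[:,:,::-1] for n in("top","scene")]
def c(i,x,y,w,h,k):return cv2.resize(i[y:y+h,x:x+w],None,fx=k,fy=k,interpolation=cv2.INTER_CUBIC)
cv2.imwrite("pics/g2.png",cv2.convertScaleAbs(np.hstack([c(t,335,205,80,100,5),c(s,250,230,80,100,5)]),alpha=1.2))
E
```

```text
clock: 7.1
eef_pos: [576.2, 103.0, 174.7]
tcp_rot: [3.136, -0.001, 1.571]
contact_force: [-0.3, 0.2, -1.7]
opening: 0.339
grasp_force: 59.6
clock: 8.2
eef_pos: [441.8, -142.8, 170.9]
tcp_rot: [-3.141, -0.001, 1.57]
contact_force: [-0.3, -0.0, -1.9]
opening: 0.344
grasp_force: 59.6
```

View pics/g2.png

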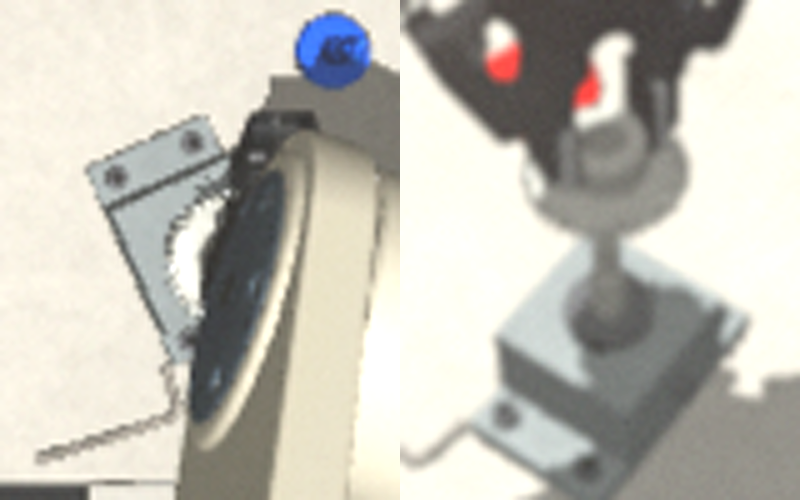

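Scene crop: the wheel's disc centre is at x≈606 and the arbor axis at x≈608, so they line up to about 1 mm across that view. In the top view the disc's left arc is visible, with its edge near crop (165,262). I'll use that arc to check the other direction.

Run:
```python
from h import *
from scipy.optimize import least_squares
t=r.grab_frame("top"); g=cv2.cvtColor(t,cv2.COLOR_RGB2GRAY).astype(float)
e=r.sense()['eef_pos']; zb=e[2]-36.5
pts=[]
for y in range(247,266):
    row=g[y]
    for x in range(363,380):
        if row[x]<195<=row[x+1]: pts.append((x+(195-row[x])/(row[x+1]-row[x]),y));break
W=np.array([plane("top",p,zb+6)[:2] for p in pts]);print(np.round(pts,1).tolist())
f=least_squares(lambda c:np.hypot(*(W-c).T)-30.3,e[:2],loss='soft_l1')
print("tcp",e,"disc centre in top cam",f.x,"rms",np.sqrt(2*f.cost/len(W)),"arbor top cam",plane("top",(375.3,253.6),50)[:2])
K,M,_=cam("scene");print("scene right",M[0],"tcp->px",proj("scene",[[*e[:2],zb+6]]))
```

```text
[[373.6, 247.0], [372.8, 248.0], [371.8, 249.0], [370.6, 250.0], [369.8, 251.0], [369.6, 252.0], [369.6, 253.0], [369.6, 254.0], [369.1, 255.0], [367.4, 256.0], [369.3, 257.0], [369.1, 258.0], [369.1, 259.0], [369.1, 260.0], [369.3, 261.0], [370.0, 262.0], [370.5, 263.0], [371.8, 264.0], [372.1, 265.0]]
tcp [ 442.09204549 -142.41989048  171.10715558] disc centre in top cam [ 443.10781363 -146.0630312 ] rms 0.8118324751563121 arbor top cam [ 443.44252123 -143.80487006]
scene right [ 0.85251704 -0.52240076  0.01766772] tcp->px [[290.51000309 262.64536341]]
```

```bash
python3 -m jog '[[[0,0,0],[0.0006,0.0005,0],-1],[[0,0,0],[0,0,0.01],-1],[[0,0,0],[0,0,0.01],-1],[[0,0,0],[0,0,0.008],-1],[[0,0,0],[0,0,0.003],-1],[[0,0,0],[0,0,0.003],-1],[[0,0,0],[0,0,0],-1]]'
python3 -m jog '[[[0,0,0],[0,0,0.003],-1],[[0,0,0],[0,0,0.003],-1],[[0,0,0],[0,0,0],-1]]'
```

```text
clock: 9.05
eef_pos: [442.0, -142.7, 136.9]
tcp_rot: [-3.141, -0.0, 1.57]
contact_force: [-0.7, 0.4, -1.4]
opening: 0.345
grasp_force: 59.6
clock: 9.35
eef_pos: [442.0, -142.7, 131.0]
tcp_rot: [-3.141, -0.0, 1.57]
contact_force: [-0.4, 0.5, -1.6]
opening: 0.343
grasp_force: 59.6
```

```bash
python3 -m jog '[[[0,0,0],[0,0,0.005],-1],[[0,0,0],[0,0,0.005],-1],[[0,0,0],[0,0,0.005],-1],[[0,0,0],[0,0,0],-1]]'
python3 -m jog '[[[0,0,0],[0,0,0.003],-1],[[0,0,0],[0,0,0.002],-1],[[0,0,0],[0,0,0.002],-1],[[0,0,0],[0,0,0],-1]]'
```

```text
clock: 9.75
eef_pos: [441.6, -142.5, 115.5]
tcp_rot: [-3.14, -0.0, 1.57]
contact_force: [0.2, 0.2, -0.7]
opening: 0.343
grasp_force: 59.6
clock: 10.15
eef_pos: [442.0, -142.7, 109.1]
tcp_rot: [-3.141, -0.0, 1.57]
contact_force: [-0.3, 0.3, -0.7]
opening: 0.343
grasp_force: 59.6
```

```bash
python3 -m jog '[[[0,0,0],[0,0,0.003],-1],[[0,0,0],[0,0,0.003],-1],[[0,0,0],[0,0,0.003],-1],[[0,0,0],[0,0,0],-1]]'
python3 -m jog '[[[0,0,0],[0,0,0.003],-1],[[0,0,0],[0,0,0.002],-1],[[0,0,0],[0,0,0.002],-1],[[0,0,0],[0,0,0],-1]]'
```

```text
clock: 10.55
eef_pos: [441.8, -142.6, 99.8]
tcp_rot: [-3.141, -0.0, 1.57]
contact_force: [-0.0, 0.1, -1.8]
opening: 0.343
grasp_force: 59.6
clock: 10.95
eef_pos: [442.0, -142.6, 93.0]
tcp_rot: [-3.141, -0.0, 1.571]
contact_force: [-0.7, -0.1, -1.3]
opening: 0.343
grasp_force: 59.6
```

```bash
python3 -m jog '[[[0,0,0],[0,0,0.0015],-1],[[0,0,0],[0,0,0],-1]]'
python3 -m jog '[[[0,0,0],[0,0,0.001],-1],[[0,0,0],[0,0,0],-1]]'
python3 -m jog '[[[0,0,0],[0,0,0.0005],-1],[[0,0,0],[0,0,0],-1]]'
```

```text
clock: 11.15
eef_pos: [442.1, -142.7, 91.7]
tcp_rot: [-3.142, -0.0, 1.57]
contact_force: [0.5, -0.1, -0.8]
opening: 0.343
grasp_force: 59.6
clock: 11.35
eef_pos: [442.1, -142.7, 90.7]
tcp_rot: [-3.142, -0.0, 1.57]
contact_force: [0.4, 0.2, -1.4]
opening: 0.342
grasp_force: 59.6
clock: 11.55
eef_pos: [442.2, -142.7, 90.6]
tcp_rot: [-3.142, -0.0, 1.571]
contact_force: [-0.9, 0.6, 4.6]
opening: 0.339
grasp_force: 60.2
```

```bash
python3 -m jog '[[[0,0,0],[0,0,0],0.2],[[0,0,0],[0,0,0],0.2],[[0,0,0],[0,0,0],0.2],[[0,0,0],[0,0,-0.01],0.2],[[0,0,0],[0,0,-0.03],0.2],[[0,0,0],[0,0,-0.04],0.2],[[0,0,0],[0.03,0.02,-0.04],0.2],[[0,0,0],[0.04,0.02,-0.04],0.2],[[0,0,0],[0.04,0,0],0.2],[[0,0,0],[0.03,0,0],0.2],[[0,0,0],[0,0,0],0.2]]'
python3 - <<'E'
from h import *
t,s=[r.grab_frame(n)[:,:,::-1] for n in("top","scene")]
def c(i,x,y,w,h,k):return cv2.resize(i[y:y+h,x:x+w],None,fx=k,fy=k,interpolation=cv2.INTER_CUBIC)
cv2.imwrite("pics/g3.png",cv2.convertScaleAbs(np.hstack([c(t,356,234,40,50,10),c(s,272,257,40,50,10)]),alpha=1.1))
E
```

```text
clock: 12.65
eef_pos: [477.3, -8.8, 241.8]
tcp_rot: [3.141, -0.001, 1.573]
contact_force: [-0.6, -0.2, -0.1]
opening: 0.603
grasp_force: 0.0
```

View pics/g3.png

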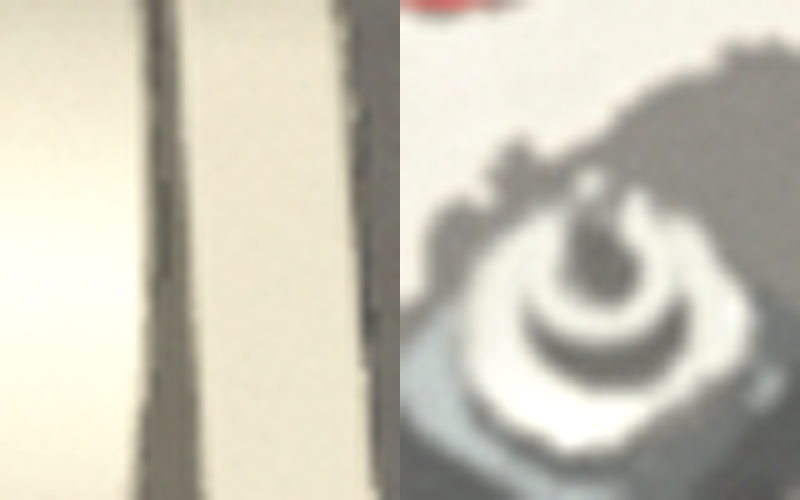

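The scene crop shows the wheel flat on the shoulder, with the head tip at crop (592,185) sticking out of the hub. The top view is blocked by the arm. Next I'll estimate the head's turn from its silhouette width in the first scene picture.

Run:
```python
from h import *
s=cv2.imread("pics/scene0.png"); g=cv2.cvtColor(s,cv2.COLOR_BGR2GRAY)
for y in range(272,300): print(y,g[y,280:304].tolist())
print(proj("scene",[[442,-143,z] for z in(104,99,89,76,73,54)]))
print("px per mm",np.linalg.norm(np.diff(proj("scene",[[442,-143,89],[442+8.5,-143-5.2,89]]),axis=0))/np.hypot(8.5,5.2))
t=cv2.imread("pics/top0.png");g=cv2.cvtColor(t,cv2.COLOR_BGR2GRAY)
for y in range(247,262): print(y,g[y,366:386].tolist())
```

```text
272 [222, 223, 222, 223, 223, 222, 225, 224, 222, 221, 220, 220, 220, 222, 224, 223, 224, 224, 221, 221, 221, 221, 220, 221]
273 [221, 222, 221, 220, 222, 222, 225, 224, 222, 221, 221, 221, 221, 220, 223, 224, 225, 222, 222, 223, 223, 220, 221, 222]
274 [219, 220, 223, 221, 222, 223, 222, 221, 217, 215, 219, 217, 215, 218, 223, 223, 222, 221, 222, 221, 223, 221, 223, 222]
275 [220, 221, 221, 221, 222, 221, 221, 216, 205, 199, 209, 203, 192, 204, 218, 224, 223, 224, 223, 222, 221, 223, 223, 220]
276 [221, 223, 220, 222, 222, 220, 215, 202, 187, 182, 182, 172, 162, 179, 207, 222, 222, 222, 223, 222, 224, 222, 222, 221]
277 [222, 221, 222, 221, 220, 213, 205, 192, 178, 163, 154, 149, 148, 164, 192, 215, 221, 222, 222, 225, 223, 222, 221, 221]
278 [221, 221, 221, 221, 215, 204, 189, 186, 171, 152, 136, 142, 150, 156, 179, 204, 217, 219, 221, 222, 224, 223, 221, 221]
279 [220, 222, 221, 216, 204, 193, 185, 176, 158, 134, 123, 129, 138, 145, 171, 190, 200, 207, 214, 219, 221, 223, 223, 222]
280 [221, 221, 216, 205, 192, 183, 182, 175, 152, 121, 114, 116, 118, 134, 161, 184, 190, 194, 201, 
[... 3413 characters left out ...]
10, 109, 97, 98, 111, 90, 135, 155, 181, 133, 118, 103, 106, 162, 160]
256 [159, 148, 109, 104, 110, 112, 112, 105, 107, 146, 117, 172, 173, 201, 163, 109, 107, 135, 159, 159]
257 [155, 153, 142, 101, 111, 112, 112, 112, 107, 121, 140, 120, 160, 163, 119, 104, 105, 154, 158, 156]
258 [157, 160, 152, 113, 105, 113, 112, 110, 113, 112, 118, 105, 110, 126, 108, 103, 129, 155, 155, 156]
259 [160, 159, 157, 145, 114, 110, 109, 110, 113, 112, 111, 109, 107, 112, 102, 107, 153, 155, 154, 153]
260 [159, 159, 156, 153, 143, 114, 104, 110, 112, 112, 109, 108, 110, 101, 113, 149, 158, 155, 154, 155]
261 [157, 158, 154, 152, 154, 147, 143, 128, 108, 102, 104, 114, 123, 148, 152, 159, 157, 157, 155, 154]
```

```bash
python3 -m jog '[[[0,0,0],[-0.03,-0.008,0],0.2],[[0,0,0],[-0.04,-0.01,0],0.2],[[0,0,0],[-0.04,-0.01,0],0.2],[[0,0,0],[-0.024,-0.0073,0],0.2],[[0,0,0.1135],[0,0,0],0.2],[[0,0,0.1135],[0,0,0],0.2],[[0,0,0.1135],[0,0,0],0.2],[[0,0,0.1135],[0,0,0],0.2],[[0,0,0],[0,0,0.03],0.2],[[0,0,0],[0,0,0.03],0.2],[[0,0,0],[0,0,0.03],0.2],[[0,0,0],[0,0,0],0.2]]'
python3 -m jog '[[[0,0,0],[0,0,0.02],0.2],[[0,0,0],[0,0,0.01],0.2],[[0,0,0],[0,0,0.01],0.2],[[0,0,0],[0,0,0.007],0.2],[[0,0,0],[0,0,0],0.2],[[0,0,0],[0,0,0],0.2]]'
```

```text
clock: 13.95
eef_pos: [439.4, -145.8, 148.0]
tcp_rot: [-3.135, 0.001, 1.115]
contact_force: [-0.2, 0.1, -0.4]
opening: 0.598
grasp_force: 0.0
clock: 14.55
eef_pos: [442.3, -145.6, 104.1]
tcp_rot: [3.141, 0.0, 1.117]
contact_force: [-0.4, 0.1, -0.8]
opening: 0.601
grasp_force: 0.0
```

```bash
python3 -m jog '[[[0,0,0],[0.0026,-0.0013,0],0.2],[[0,0,0],[0,0,0],0.2],[[0,0,0],[0,0,0],-1],[[0,0,0],[0,0,0],-1],[[0,0,0],[0,0,0],-1],[[0,0,0],[0,0,0],-1],[[0,0,0],[0,0,0],-1],[[0,0,0],[0,0,0],-1],[[0,0,0],[0,0,0],-1],[[0,0,0],[0,0,0],-1],[[0,0,0],[0,0,0],-1],[[0,0,0],[0,0,0],-1]]' 25
```

```text
clock: 15.75
eef_pos: [442.0, -142.6, 103.7]
tcp_rot: [-3.141, 0.0, 1.117]
contact_force: [-1.0, -0.1, 0.5]
opening: 0.107
grasp_force: 24.7
```

```bash
python3 -m jog '[[[0,0,0],[0,0,0],-1],[[0,0,0],[0,0,0],-1],[[0,0,0],[0,0,-0.005],-1],[[0,0,0],[0,0,-0.01],-1],[[0,0,0],[0,0,-0.01],-1],[[0,0,0],[0,0,-0.01],-1],[[0,0,0],[0,0,0],-1]]' 100
python3 -m jog '[[[0,0,0],[0,0,-0.015],-1],[[0,0,0],[0,0,-0.02],-1],[[0,0,0],[0,0,-0.02],-1],[[0,0,0],[0,0,-0.02],-1],[[0,0,0],[0,0,-0.01],-1],[[0,0,0],[0,0,0],-1],[[0,0,0],[0,0,0],-1],[[0,0,0],[0,0,0],-1]]'
python3 - <<'E'
from h import *
t,s=[r.grab_frame(n)[:,:,::-1] for n in("top","scene")]
def c(i,x,y,w,h,k):return cv2.resize(i[y:y+h,x:x+w],None,fx=k,fy=k,interpolation=cv2.INTER_CUBIC)
cv2.imwrite("pics/g4.png",c(s,240,200,100,120,5))
e=r.sense();print(e['eef_pos'],e['tcp_rot'],e['opening'],e['contact_force'])
# plan
yaw=-0.275;cy,sy=np.cos(yaw),np.sin(yaw);x=np.array([cy,sy,0])
lens=np.array([741,-6,235.]);d=-np.cos(np.radians(25))*x-[0,0,np.sin(np.radians(25))]
f=lens+110*d; z=-np.sin(np.radians(25))*x+[0,0,np.cos(np.radians(25))]
M=R.from_euler('xyz',e['tcp_rot']); ax=np.cross([0,0,1],z);ax/=np.linalg.norm(ax)
rot=ax*np.radians(25); print("focus",f,"z",z,"tool-frame rotvec",M.inv().apply(rot))
tgt=f+(103.7-54-3)*z; print("TCP target",tgt, "above-approach shift in tool axes now",M.inv().apply(tgt-e['eef_pos']))
E
```

```text
clock: 16.45
eef_pos: [443.1, -142.9, 140.5]
tcp_rot: [3.139, -0.0, 1.117]
contact_force: [0.5, -0.4, -3.3]
opening: 0.072
grasp_force: 97.8
clock: 17.25
eef_pos: [441.4, -142.4, 222.7]
tcp_rot: [-3.14, 0.0, 1.116]
contact_force: [-0.5, 0.5, -3.3]
opening: 0.073
grasp_force: 98.1
[ 441.5375865  -142.44549618  222.82914865] [-3.13989343e+00  2.30105328e-04  1.11647494e+00] 0.07258899373940711 [-0.62962686 -0.26865918 -2.84973676]
focus [645.05212038  21.07156139 188.51199121] z [-0.40673846  0.11476069  0.90630779] tool-frame rotvec [-4.29335695e-01  7.78251082e-02 -3.34501808e-05]
TCP target [626.05743411  26.43088582 230.83656486] above-approach shift in tool axes now [232.72057439  91.67630243  -8.21675743]
```

View pics/g4.png

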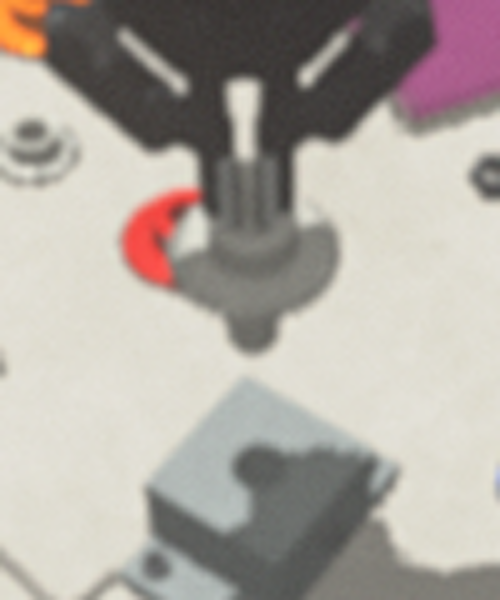

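The scene crop shows the arbor clear above the block, with the wheel seated on its shoulder. The wheel silhouette is centred at about (253,260) and the shank shows below it at (253,335).

```bash
python3 -m jog '[[[0,0,0],[0.01,0.004,-0.005],-1],[[0,0,0],[0.02,0.008,-0.005],-1],[[0,0,0],[0.025,0.01,-0.005],-1],[[0,0,0],[0.025,0.01,-0.005],-1],[[0,0,0],[0.025,0.01,0],-1],[[0,0,0],[0.02,0.008,0],-1],[[0,0,0],[0.01,0.004,0],-1],[[0,0,0],[0,0,0],-1]]'
python3 -m jog '[[[-0.03,0.0055,0],[0,0,0],-1],[[-0.055,0.01,0],[0,0,0],-1],[[-0.07,0.0127,0],[0,0,0],-1],[[-0.07,0.0127,0],[0,0,0],-1],[[-0.07,0.0127,0],[0,0,0],-1],[[-0.07,0.0127,0],[0,0,0],-1],[[-0.045,0.0082,0],[0,0,0],-1],[[-0.02,0.0034,0],[0,0,0],-1],[[0,0,0],[0,0,0],-1],[[0,0,0],[0,0,0],-1]]'
cat > plan.py <<'E'
from h import *
e=r.sense();M=R.from_euler('xyz',e['tcp_rot'])
f=np.array([645.05,21.07,188.5]);z=np.array([-.4067,.1148,.9063])
tgt=f+46.7*z
print(e['eef_pos'],"angle err",np.arccos(-M.as_matrix()[:,2]@z),"tool rot",M.inv().apply(np.cross(-M.as_matrix()[:,2],z)),"shift tool",M.inv().apply(tgt-e['eef_pos']),e['opening'])
E
python3 plan.py
```

```text
clock: 18.15
eef_pos: [550.7, -44.0, 243.6]
tcp_rot: [-3.141, -0.0, 1.118]
contact_force: [-0.4, 0.0, -2.9]
opening: 0.072
grasp_force: 98.1
clock: 19.15
eef_pos: [549.8, -45.3, 243.9]
tcp_rot: [2.712, -0.075, 1.133]
contact_force: [1.5, 0.2, -3.1]
opening: 0.068
grasp_force: 98.2
[549.79325808 -45.29680504 243.9120071 ] angle err 0.006042698745191583 tool rot [-7.47603314e-05  3.58014791e-04 -5.80071898e-18] shift tool [96.05417148 26.61312707 34.60786212] 0.0684102707253677
```

```bash
python3 -m jog '[[[0,0,0],[0.008,0.0022,0.0029],-1],[[0,0,0],[0.016,0.0044,0.0058],-1],[[0,0,0],[0.02,0.0055,0.0072],-1],[[0,0,0],[0.02,0.0055,0.0072],-1],[[0,0,0],[0.016,0.0044,0.0058],-1],[[0,0,0],[0.011,0.0031,0.0039],-1],[[0,0,0],[0.005,0.0015,0.0018],-1],[[0,0,0],[0,0,0],-1],[[0,0,0],[0,0,0],-1],[[0,0,0],[0,0,0],-1]]'
python3 plan.py
python3 - <<'E'
from h import *
t,s=[r.grab_frame(n)[:,:,::-1] for n in("top","scene")]
def c(i,x,y,w,h,k):return cv2.resize(i[y:y+h,x:x+w],None,fx=k,fy=k,interpolation=cv2.INTER_CUBIC)
cv2.imwrite("pics/g5.png",np.hstack([c(s,310,60,100,150,4),c(t,270,60,100,150,4)]))
a=np.array([-.4067,.1148,.9063]);f=np.array([645.05,21.07,188.5])
print(proj("scene",[f]),proj("top",[f]))
E
```

```text
clock: 20.15
eef_pos: [625.5, 26.2, 230.8]
tcp_rot: [2.711, -0.075, 1.132]
contact_force: [0.3, -0.1, -3.1]
opening: 0.073
grasp_force: 98.2
[625.53329722  26.20615117 230.75433563] angle err 0.006059000290661676 tool rot [ 4.65780582e-04  3.37762830e-04 -1.17394803e-18] shift tool [0.43013143 0.35989818 0.12390113] 0.07270645781819102
[[334.91581924 162.89983589]] [[306.80700943 160.48907743]]
```

View pics/g5.png

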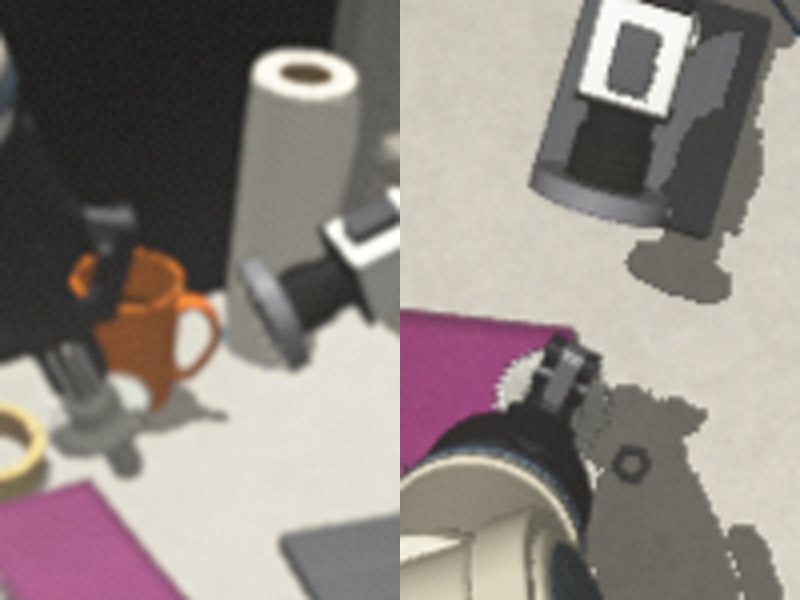

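The scene crop shows the wheel at (99,412) in front of the lens ring at (274,312), seated and edge-on. The top crop shows it at (552,395), on the extended camera axis. Both are within about 1 px of the predicted focus point and nothing touches the camera, so I'm handing in.

```bash
python3 -c "
from rig import r
print(r.sense()['qvel'].round(3)); print(r.sign_off())"
```

```text
[ 0.    -0.001 -0.003 -0.    -0.001  0.   ]
the job is handed in; nothing more can be done
None
```

I seated the larger wheel on the arbor, drew the arbor out and handed the job in with it held still at the inspection camera. By my measurements the wheel is well inside the position and angle limits, but the hand-in gave no verdict.

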